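# Sort the loose parts of a wooden model kit into their bins

### The job

Five plywood parts of the model kit lie mixed among the tools: two gear wheels, a post, a window panel and a flight of steps. Put each into the bin whose label tab carries a sample of its kind, set down (not dropped) so that all five end up lying on the floor of their bins, none on top of or leaning on anything, wheels and panel flat and the steps upright. Leave the half-built pavilion, whose glue is still drying, where it stands.

Things in the scene. Friction and masses are not known exactly. Their poses are not given: they have to be found in the camera images.
- gear_center (a point): Large toothed gear wheel lying flat: a round disc 56 mm in diameter over the teeth, 12 mm thick, 18 teeth, with a small axle bore and five small holes. Point: its centre, half-way up; z along the axle. Plain birch plywood.
- pinion_center (a point): Small toothed gear wheel (pinion) lying flat: 36 mm in diameter over the teeth, 12 mm thick, 11 teeth, one axle bore. Point: its centre, half-way up; z along the axle. Plain birch plywood.
- post_center (a point): Square post lying down: shaft 14 x 14 mm in section and 60 mm long with an 8 x 8 x 10 mm tenon at each end, 80 mm overall. Point: its middle, half-way up; x along its length. Plain birch plywood.
- panel_center (a point): Wall panel lying flat: 60 (x) x 36 (y) mm, 9 mm thick, with a two-light window opening in its middle and small tabs on its two short ends; the long edges are plain and parallel. Point: its centre, half-way up; z through its thickness. Plain birch plywood.
- stair_center (a point): Flight of three steps standing on its base: 45 (x) x 30 (y) mm, 30 mm high, each step 15 mm deep and 10 mm high, rising towards its +x. The two sides (+-y) are flat and parallel. Point: middle of its bounding box, 15 mm above its underside (the block is 20 mm high there); z up. Plain birch plywood.
- bin_gears: Fixed blue plastic bin, one of four alike, open on top: inside 115 (x) x 140 (y) mm, floor 4 mm thick, walls 5 mm thick, 20 mm high. Origin: centre of the tray's underside; z up, x, y along its sides. Along its +x side, outside, a label tab 40 mm wide and 8 mm high with a glued-on sample (top at most 39 mm above the table): a small toothed wheel. The bin for gear wheels of every size.
- bin_posts: Fixed blue plastic bin, one of four alike, open on top: inside 115 (x) x 140 (y) mm, floor 4 mm thick, walls 5 mm thick, 20 mm high. Origin: centre of the tray's underside; z up, x, y along its sides. Along its +x side, outside, a label tab 40 mm wide and 8 mm high with a glued-on sample (top at most 39 mm above the table): a square post. The bin for posts.
- bin_panels: Fixed blue plastic bin, one of four alike, open on top: inside 115 (x) x 140 (y) mm, floor 4 mm thick, walls 5 mm thick, 20 mm high. Origin: centre of the tray's underside; z up, x, y along its sides. Along its +x side, outside, a label tab 40 mm wide and 8 mm high with a glued-on sample (top at most 39 mm above the table): a window panel. The bin for wall panels.
- bin_stairs: Fixed blue plastic bin, one of four alike, open on top: inside 115 (x) x 140 (y) mm, floor 4 mm thick, walls 5 mm thick, 20 mm high. Origin: centre of the tray's underside; z up, x, y along its sides. Along its +x side, outside, a label tab 40 mm wide and 8 mm high with a glued-on sample (top at most 39 mm above the table): a flight of steps. The bin for stairs.
- half_built: Half-built six-sided pavilion standing loose among the parts: base plate 60 mm across, six thin columns and a ring of beams on top, no roof, 44 mm high, its glue still drying. Origin: centre of its underside. Not to be moved.
There are look-alikes about, which are no part of the job. What is shaped like the part that bears pinion_center but turquoise is not meant. Leave any white look-alike of the bin_stairs alone.

How it is judged:
By the outcome, as a careful person would: the job done as asked, in the order asked, and still so for the second after the job is handed in, with the robot touching nothing.
It also fails if it takes over 122 s, if anything falls off the work surface, if the arm or the gripper's body presses on something with over 40 N, if the wrist force passes 120 N, or if a joint passes its speed limit or range.

### The arm

A 6-joint arm with a two-finger parallel gripper is mounted at the origin on the work surface. World frame = base frame: x ahead of the robot, y to its left, z up, the work surface at z = 0. Lengths are in m, angles in rad, forces in N, time in s.
With the tool pointing down it reaches from about 0.225 to 0.725 m from the base axis. Payload 3.1 kg.
Tool frame: the origin (TCP) lies between the finger pads; the fingertips stand 11 mm ahead of it and the grasp point (between the pads) lies 8 mm behind it; z points along the fingers, y is the direction in which the jaws open and shut (so a half turn about z gives the same grasp; the last joint's range is limited). The gripper opens to 85 mm and grips with 20 to 120 N. Pads are 22 mm wide; open, the fingers measure 114 mm over their backs; the gripper's body (76 mm by 85 mm) begins 54 mm behind the grasp point. The pads swing forward as they close: fully open they stand 13 mm farther back than shut.
Start: joints at [1.05, 0.048, 0.099, 1.622, 0, 1.443], TCP at [0.201, 0.485, 0.242] pointing down, gripper open.
Joint ranges: [-2.91, 2.91], [-0.99, 1.94], [-1.21, 1.42], [-2.12, 2.29], [-1.49, 1.47], [-3.14, 3.14]. Speed limits (rad/s): [2.79, 2.79, 3.14, 3.14, 3.14, 3.14].

### API

Orientations are given as [roll, pitch, yaw] about the fixed x, y, z axes, in that order (R = Rz(yaw) Ry(pitch) Rx(roll)).
In Python, from bench import bot, camera, order gives the robot as it stands. The module is installed in compiled form; this text tells all that it offers.
- The arm moves only by the tool apply_moves, never from a script. Its argument "deltas" is one flat list of numbers, 7 for each row, row after row: the shift along the tool's x, y, z in m, then the turn, a rotation vector about the tool's x, y, z in degrees, then the finger opening in m, from 0 to 0.0854. In form: [tx, ty, tz, rx, ry, rz, grip, tx, ty, tz, rx, ry, rz, grip, ...]. A call has 1 to 5 rows; each row shifts and turns the pose as measured when the row begins, along the tool's axes as they then stand; what a row does not reach is not made up. A row lasts 1/12 s, in which the tool goes at most 41.7 mm and 7.16 degrees, less where a joint would pass 70% of its speed; a pose out of reach is approached as far as the arm can. A call with a gripper value outside its range is refused whole. The fingers move at their own pace and stop on an object; "newtons" is the grip in N (left out, the last holds). Time passes only in rows, so rows that do not move let the fingers close. It gives the time, the measured TCP pose, the force and the opening at its end, in the units of the state.
- bot.get_obs(): the state, without advancing time (a new reading comes with each control period).
- camera(name): name is "side" or "top" or "wrist"; returns a dict with "image" (400x640x3 uint8, red, green, blue), "z_map" (400x640 float32, m along the optical axis (not along the pixel's ray), 0 where there is no reading), "fov_y" (degrees; the focal length in pixels is half the picture's height over the tangent of half this angle, whatever the lens; pixels are square), "cx", "cy" (the principal point, pixels), "dist_coeffs" ([k1, k2, p1, p2, k3] as OpenCV has them; the pictures are not rectified), "extrinsics" (4x4, takes a point from world to camera coordinates). Camera axes: x right, y down, z forward; pixel columns grow to the right and rows downward; lengths in m; the calibration is good to about 2 mm. A picture is of the moment at which its call begins.
- order.close_job(): hands the job in, once; it reports no verdict.
The state is a dict: "time_s": time; "joints": joint angles; "dq": joint speeds; "joint_torque": joint torques, N m; "position": TCP position; "tool_rot": TCP orientation; "contact_force": force on the tool from outside, world axes, zero at the start; "torque": the same for the moment, N m; "opening": finger opening in m.
Only numpy, scipy, OpenCV 4.12 (cv2) and the standard library are available. Lean on these libraries where they do the work, as an engineer would, in place of code of your own. Each camera call takes 0.05 s, during which the arm holds its last target. There are 200 camera calls.

## Working session

There is one attempt and no reset: what is moved stays moved. The work goes in short steps, Python scripts to look and compute and a tool call to move; the robot and the scene stay as the last step left them, time stands still between calls to the robot, and variables do not carry over. Pictures are saved under pics/ and viewed, about 12 in all and at most 16, crops included, and the job is handed in when it is done.

Besides the shell and the picture viewer there is one more tool, called after "Request:" by a JSON object that holds its "fn" and its "kwargs", one argument or row to a line. apply_moves: Moves the arm, as the interface text tells. Its arguments: {"type":"object","properties":{"deltas":{"type":"array"},"newtons":{"type":"number"}},"required":["deltas"]}

```bash
mkdir -p pics
cat > h.py <<'E'
import numpy as np, cv2
from bench import bot, camera, order
def K(c):
    f=200/np.tan(np.radians(c["fov_y"])/2); return np.array([[f,0,c["cx"]],[0,f,c["cy"]],[0,0,1.]])
def cloud(c):
    z=c["z_map"]; h,w=z.shape; u,v=np.meshgrid(np.arange(w),np.arange(h))
    n=cv2.undistortPoints(np.stack([u,v],-1).reshape(-1,1,2).astype(np.float64),K(c),np.array(c["dist_coeffs"])).reshape(h,w,2)
    P=np.concatenate([n*z[...,None],z[...,None]],-1); E=np.array(c["extrinsics"])
    W=(P-E[:3,3])@E[:3,:3]; W[z==0]=np.nan; return W
def save(im,name): cv2.imwrite("pics/"+name,cv2.cvtColor(im,cv2.COLOR_RGB2BGR))
E
python3 - <<'E'
from h import *
o=bot.get_obs(); print(o)
for n in("top","side"):
    c=camera(n); save(c["image"],n+"0.png"); np.savez(n+"0.npz",W=cloud(c),im=c["image"]); print(n,c["fov_y"],c["dist_coeffs"],np.round(np.linalg.inv(c["extrinsics"]),3).tolist())
E
```

```text
{'time_s': 0.0, 'joints': array([1.05020119e+00, 4.87398859e-02, 9.76032888e-02, 1.62200046e+00,
       1.18952413e-05, 1.44299179e+00]), 'dq': array([-0.00021836, -0.00088755, -0.0007128 , -0.00057057, -0.00095015,
        0.00037934]), 'joint_torque': array([-5.07163422e-04, -3.38782525e+01,  3.20016611e+01,  2.02194607e-02,
       -2.13462040e-04, -1.26413039e-05]), 'position': array([0.20067192, 0.48450518, 0.24112552]), 'tool_rot': array([-3.13927253e+00, -3.10140218e-04,  2.74880169e+00]), 'contact_force': array([-0.89550804, -0.04494297,  0.15192055]), 'torque': array([ 0.0195563 ,  0.0382066 , -0.00184458]), 'opening': 0.08535995901478677}
top 52.918492246757296 [-9.23854841e-05  0.00000000e+00  0.00000000e+00  0.00000000e+00
  0.00000000e+00] [[0.007, -0.997, 0.072, 0.325], [-1.0, -0.005, 0.022, -0.007], [-0.022, -0.072, -0.997, 0.997], [0.0, 0.0, 0.0, 1.0]]
side 50.90673748977137 [-0.06269787  0.          0.          0.          0.        ] [[0.926, -0.229, 0.301, 0.027], [-0.378, -0.542, 0.751, -0.964], [-0.009, -0.809, -0.588, 0.801], [0.0, 0.0, 0.0, 1.0]]
```

View pics/top0.png

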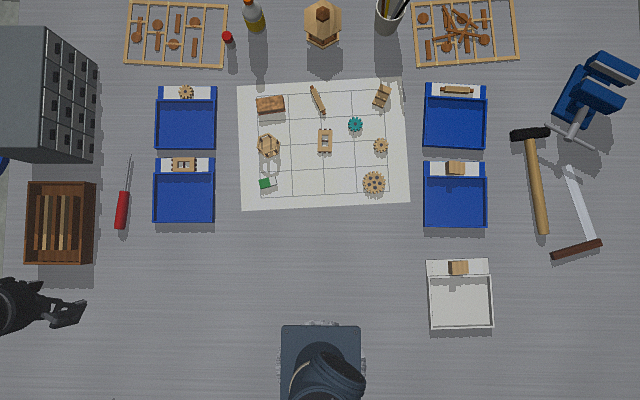

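View pics/side0.png

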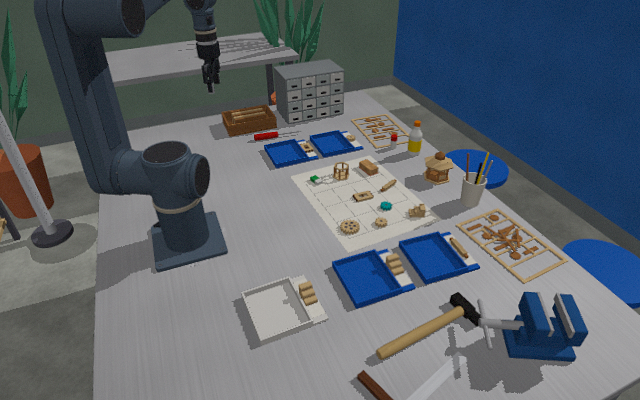

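The top view shows the parts on the mat: post (318,100), steps (382,96), panel (325,142), pinion (380,146), gear (374,183). The turquoise pinion (355,125) and the white bin (459,295) are look-alikes to leave alone. The pavilion is at (268,146) and a brown block at (270,104). The bins are gears (186,118), panels (184,190), posts (455,115) and stairs (455,195, blue). One enlarged crop to confirm.

Run:
```python
from h import *
d=np.load("top0.npz"); W,im=d["W"],d["im"]
save(cv2.resize(im[75:215,235:415],None,fx=4,fy=4,interpolation=cv2.INTER_CUBIC),"crop1.png")
for n,(u,v) in dict(mat=(300,170),table=(330,240)).items(): print(n,W[v,u].round(4))
hsv=cv2.cvtColor(im,cv2.COLOR_RGB2HSV)
z=W[...,2]
m=np.zeros(z.shape,np.uint8); m[78:210,240:410]=(z[78:210,240:410]>0.006)
k,l,s,ce=cv2.connectedComponentsWithStats(m)
for i in range(1,k):
    if s[i,4]<15: continue
    P=W[l==i]; r=cv2.minAreaRect(P[:,:2].astype(np.float32)*1000)
    print("comp",ce[i].round(0),s[i,4],"rect",np.round(r[0],1),np.round(r[1],1),round(r[2],1),"z",np.percentile(P[:,2],[50,95]).round(4))
m=((hsv[...,0]>100)&(hsv[...,0]<125)&(hsv[...,1]>150)).astype(np.uint8)
k,l,s,ce=cv2.connectedComponentsWithStats(m)
for i in range(1,k):
    if s[i,4]<1500: continue
    P=W[l==i]; P=P[P[:,2]<.03];r=cv2.minAreaRect(P[:,:2].astype(np.float32)*1000)
    print("bin",ce[i].round(0),np.round(r[0],1),np.round(r[1],1),round(r[2],1),np.percentile(P[:,2],[5,50,95]).round(4))
```

```text
mat [ 0.4754  0.0517 -0.0007]
table [ 0.3013 -0.0242 -0.0007]
comp [318.  99.] 164 rect [651.6   8.5] [80.6 14.3] 26.0 z [0.013  0.0168]
comp [382.  95.] 261 rect [ 659.6 -149.9] [30.1 46.4] 65.7 z [0.0202 0.032 ]
comp [270. 104.] 441 rect [638.5 127.6] [37.  67.9] 8.4 z [0.0244 0.0273]
comp [355. 124.] 148 rect [590.4 -84.7] [34.6 34.4] 54.3 z [0.0117 0.0147]
comp [325. 140.] 246 rect [548.3 -10.5] [58.8 35. ] 0.3 z [0.0089 0.0115]
comp [268. 144.] 190 rect [534.4 130. ] [47.6 53.3] 19.9 z [0.0416 0.046 ]
comp [381. 145.] 147 rect [ 538.  -148.8] [34.8 33.3] 88.7 z [0.0117 0.0148]
comp [374. 182.] 365 rect [ 444.8 -131.5] [54.4 54.9] 88.0 z [0.0121 0.0154]
comp [267. 182.] 161 rect [443.9 131.4] [23. 42.] 16.3 z [0.0127 0.0161]
bin [593.  89.] [ 658.1 -640.2] [ 89.6 140.7] 61.1 [0.0086 0.0181 0.023 ]
bin [455. 121.] [ 612.5 -331. ] [151.1 164.1] 86.3 [0.0017 0.0051 0.0206]
bin [185. 123.] [607.8 341.1] [150.7 162.7] 89.9 [0.0006 0.0038 0.02  ]
bin [183. 196.] [423.6 340.5] [161.9 150.7] 0.8 [0.0008 0.0039 0.0199]
bin [455. 200.] [ 416.4 -327.5] [151.  161.4] 89.2 [0.0018 0.0051 0.0208]
```

View pics/crop1.png

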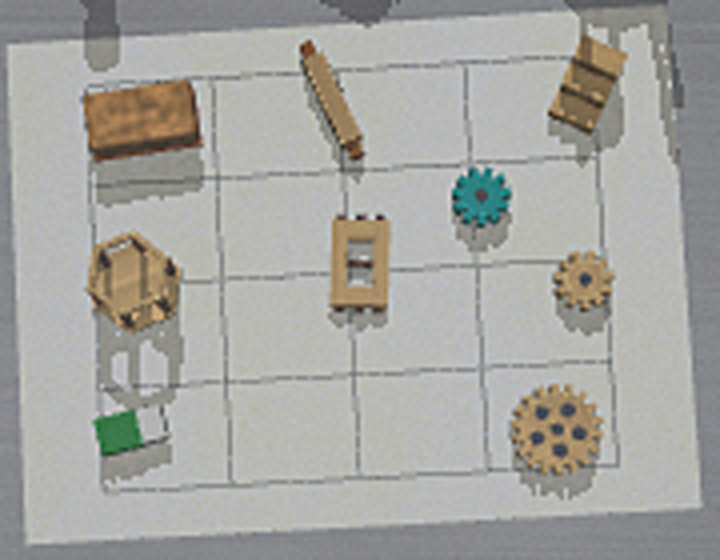

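The crop confirms it: five birch parts well apart, with all dimensions matching. Turquoise pinion at crop (481,197), not meant. Next I work out the bin centres and a delta helper.

```bash
cat > d.py <<'E'
import sys,json
from h import *
from scipy.spatial.transform import Rotation as R
o=bot.get_obs(); Rc=R.from_euler("xyz",o["tool_rot"]); p=o["position"]
print("t",round(o["time_s"],2),"p",p.round(4),"rpy",np.degrees(o["tool_rot"]).round(1),"F",o["contact_force"].round(1),"open",round(o["opening"],4))
for a in sys.argv[1:]:
    x,y,z,yw=map(float,a.split(","))
    print(a,"shift",Rc.inv().apply(np.array([x,y,z])-p).round(4),"turn",np.degrees((Rc.inv()*R.from_euler("xyz",[180,0,yw],degrees=True)).as_rotvec()).round(1))
E
python3 - <<'E'
from h import *
d=np.load("top0.npz"); W,im=d["W"],d["im"]
h=cv2.cvtColor(im,cv2.COLOR_RGB2HSV); m=(h[...,0]>100)&(h[...,0]<125)&(h[...,1]>150)
for n,(x,y) in dict(gears=(.6,.341),panels=(.42,.341),posts=(.6,-.331),stairs=(.41,-.328)).items():
    P=W[m]; P=P[(abs(P[:,0]-x)<.12)&(abs(P[:,1]-y)<.1)]
    wall=P[(P[:,2]>.016)]
    f=P[(abs(P[:,2]-.0045)<.003)]
    print(n,"wall",np.percentile(wall[:,0],[.5,99.5]).round(4),np.percentile(wall[:,1],[.5,99.5]).round(4),"floor",np.percentile(f[:,0],[1,99]).round(4),np.percentile(f[:,1],[1,99]).round(4), f[:,2].mean())
E
python3 d.py 0.445,-0.1315,0.12,90
```

```text
gears wall [0.527  0.6512] [0.2661 0.4159] floor [0.4908 0.6835] [0.2696 0.4125] 0.003888357620243496
panels wall [0.3425 0.5387] [0.2649 0.4149] floor [0.3482 0.5396] [0.2739 0.4105] 0.003928019744229745
posts wall [0.5277 0.6598] [-0.4063 -0.2527] floor [0.4927 0.6778] [-0.4021 -0.2603] 0.004449562237361643
stairs wall [0.3354 0.5298] [-0.4021 -0.2525] floor [0.3424 0.4883] [-0.3975 -0.2525] 0.004603687721987371
t 0.1 p [0.2007 0.4846 0.2412] rpy [-179.9   -0.   157.5] F [ 0.1 -0.2 -0.7] open 0.0856
0.445,-0.1315,0.12,90 shift [-0.4615 -0.4754  0.1221] turn [-0.1  0.1 67.5]
```

Request:
{"fn": "apply_moves", "kwargs": {
  "deltas": [-0.0275, -0.028, 0.007, 0, 0, 0, 0.07, -0.0275, -0.028, 0.007, 0, 0, 0, 0.07, -0.0275, -0.028, 0.007, 0, 0, 0, 0.07, -0.0275, -0.028, 0.007, 0, 0, 0, 0.07, -0.0275, -0.028, 0.007, 0, 0, 0, 0.07],
  "newtons": 30
}}

```text
time_s: 0.52
position: [0.2738, 0.3029, 0.2006]
tool_rot: [-3.137, -0.004, 2.764]
contact_force: [0.5, 0.2, 0.6]
opening: 0.0701
```

Request:
{"fn": "apply_moves", "kwargs": {
  "deltas": [-0.0275, -0.028, 0.007, 0, 0, 0, 0.07, -0.0275, -0.028, 0.007, 0, 0, 0, 0.07, -0.0275, -0.028, 0.007, 0, 0, 0, 0.07, -0.0275, -0.028, 0.007, 0, 0, 0, 0.07, -0.0275, -0.028, 0.007, 0, 0, 0, 0.07]
}}

```text
time_s: 0.93
position: [0.3495, 0.1131, 0.1616]
tool_rot: [-3.136, -0.004, 2.768]
contact_force: [1.7, 0.6, -0.1]
opening: 0.0701
```

Request:
{"fn": "apply_moves", "kwargs": {
  "deltas": [-0.0275, -0.028, 0.007, 0, 0, 0, 0.07, -0.0275, -0.028, 0.007, 0, 0, 0, 0.07, -0.0275, -0.028, 0.007, 0, 0, 0, 0.07, -0.0275, -0.028, 0.007, 0, 0, 0, 0.07, -0.0275, -0.028, 0.007, 0, 0, 0, 0.07]
}}

```text
time_s: 1.35
position: [0.4258, -0.0772, 0.1235]
tool_rot: [-3.138, -0.004, 2.766]
contact_force: [1.4, -0.8, 0.3]
opening: 0.0699
```

```bash
python3 d.py 0.445,-0.1315,0.12,90
```

```text
t 1.35 p [ 0.4258 -0.0772  0.1235] rpy [-179.8   -0.2  158.5] F [ 1.4 -0.8  0.3] open 0.0699
0.445,-0.1315,0.12,90 shift [-0.0378 -0.0435  0.0035] turn [-0.3 -0.1 68.5]
```

Request:
{"fn": "apply_moves", "kwargs": {
  "deltas": [-0.019, -0.022, 0.002, 0, 0, 0, 0.07, -0.019, -0.022, 0.002, 0, 0, 0, 0.07, 0, 0, 0, 0, 0, 7, 0.07, 0, 0, 0, 0, 0, 7, 0.07, 0, 0, 0, 0, 0, 7, 0.07]
}}

```text
time_s: 1.77
position: [0.4443, -0.1439, 0.1133]
tool_rot: [-3.132, -0.007, 2.382]
contact_force: [0.2, 1.0, -0.1]
opening: 0.0699
```

Request:
{"fn": "apply_moves", "kwargs": {
  "deltas": [0, 0, 0, 0, 0, 7, 0.07, 0, 0, 0, 0, 0, 7, 0.07, 0, 0, 0, 0, 0, 7, 0.07, 0, 0, 0, 0, 0, 7, 0.07, 0, 0, 0, 0, 0, 7, 0.07]
}}

```text
time_s: 2.18
position: [0.4417, -0.1441, 0.1094]
tool_rot: [-3.123, -0.005, 1.759]
contact_force: [-0.2, 0.5, -0.0]
opening: 0.0701
```

Request:
{"fn": "apply_moves", "kwargs": {
  "deltas": [0, 0, 0, 0, 0, 7, 0.07, 0, 0, 0, 0, 0, 7, 0.07, 0, 0, 0, 0, 0, 0, 0.07]
}}

```text
time_s: 2.43
position: [0.4402, -0.1435, 0.1074]
tool_rot: [-3.119, -0.002, 1.507]
contact_force: [-0.0, -0.2, -0.2]
opening: 0.0698
```

```bash
cat > w.py <<'E'
import sys
from h import *
# part at wrist view: components above table within window; args: x y [halfwin] [zmin] [name]
x,y=float(sys.argv[1]),float(sys.argv[2]); hw=float(sys.argv[3]) if len(sys.argv)>3 else .06
zm=float(sys.argv[4]) if len(sys.argv)>4 else .006
c=camera("wrist"); W=cloud(c)
if len(sys.argv)>5: save(c["image"],sys.argv[5])
m=((abs(W[...,0]-x)<hw)&(abs(W[...,1]-y)<hw)&(W[...,2]>zm)&(W[...,2]<.05)).astype(np.uint8)
k,l,s,ce=cv2.connectedComponentsWithStats(m)
for i in range(1,k):
    if s[i,4]<300: continue
    P=W[l==i]; r=cv2.minAreaRect(P[:,:2].astype(np.float32)*1000); print(ce[i].round(),s[i,4],np.round(r[0],1),np.round(r[1],1),round(r[2],1),np.percentile(P[:,2],[50,98]).round(4))
E
python3 w.py .445 -.1315 .06 .006 w1.png; python3 d.py 0.445,-0.1315,0.04,90
```

```text
[329. 181.] 4917 [ 445.5 -127.7] [55.9 55.9] 73.6 [0.0127 0.0141]
t 2.48 p [ 0.4402 -0.1434  0.1073] rpy [-1.787e+02 -1.000e-01  8.660e+01] F [0.3 0.4 0.4] open 0.0698
0.445,-0.1315,0.04,90 shift [0.0121 0.0056 0.0672] turn [-1.3 -0.2 -3.4]
```

View pics/w1.png

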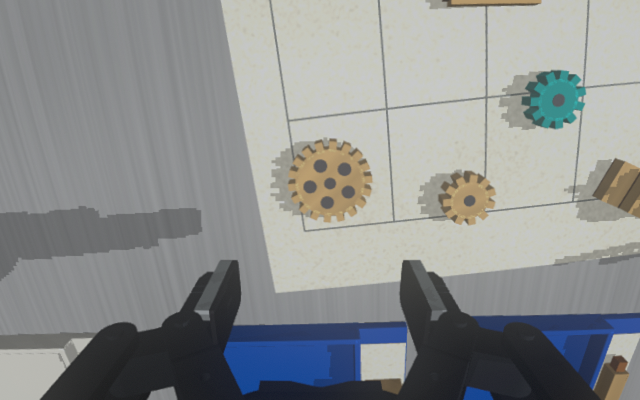

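The wrist view shows the gear at (330,180), with the pinion, turquoise wheel and steps to the right. Nothing lies near the jaws' path. Levelling and descending next.

Request:
{"fn": "apply_moves", "kwargs": {
  "deltas": [0.014, 0.0055, 0.01, -1.3, -0.2, -3.4, 0.068, 0, 0, 0.02, 0, 0, 0, 0.068, 0, 0, 0.02, 0, 0, 0, 0.068, 0, 0, 0.016, 0, 0, 0, 0.068, 0, 0, 0, 0, 0, 0, 0.068]
}}

```text
time_s: 2.9
position: [0.4476, -0.1297, 0.0399]
tool_rot: [3.138, 0.002, 1.59]
contact_force: [-1.0, 0.7, -0.8]
opening: 0.0681
```

```bash
python3 d.py 0.445,-0.129,0.0085,90
```

```text
t 2.9 p [ 0.4476 -0.1297  0.0399] rpy [1.798e+02 1.000e-01 9.110e+01] F [-1.   0.7 -0.8] open 0.0681
0.445,-0.129,0.0085,90 shift [ 0.0008 -0.0027  0.0313] turn [0.2 0.1 1.1]
```

Request:
{"fn": "apply_moves", "kwargs": {
  "deltas": [0.001, -0.002, 0.012, 0.2, 0.1, 1, 0.068, 0, 0, 0.01, 0, 0, 0, 0.068, 0, 0, 0.008, 0, 0, 0, 0.068, 0, 0, 0, 0, 0, 0, 0.068]
}}

```text
time_s: 3.23
position: [0.4456, -0.1288, 0.0082]
tool_rot: [3.141, 0.0, 1.576]
contact_force: [-0.8, 1.1, -0.7]
opening: 0.068
```

```bash
python3 w.py .445 -.129 .05 .006 w2.png;python3 d.py 0.445,-0.129,0.0085,90
```

```text
[320. 280.] 11944 [ 445.7 -128.1] [56.9 55.9] 62.4 [0.0127 0.014 ]
[217. 301.] 3299 [ 405.1 -126.9] [14.4 26.1] 0.3 [0.0311 0.0492]
[423. 301.] 3304 [ 486.4 -126.5] [14.4 25.8] 0.3 [0.0312 0.0493]
t 3.28 p [ 0.4461 -0.129   0.009 ] rpy [179.9   0.   90.3] F [-1.2  0.4 -0. ] open 0.068
0.445,-0.129,0.0085,90 shift [ 0.0001 -0.0011  0.0005] turn [0.1 0.  0.3]
```

View pics/w2.png

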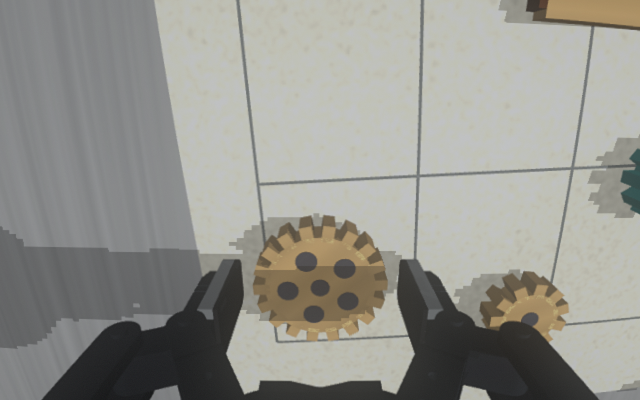

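The gear sits centred between the jaws (320,278). Closing.

Request:
{"fn": "apply_moves", "kwargs": {
  "deltas": [0, -0.001, 0, 0, 0, 0, 0.05, 0, 0, 0, 0, 0, 0, 0.05, 0, 0, 0, 0, 0, 0, 0.05, 0, 0, 0, 0, 0, 0, 0.05, 0, 0, 0, 0, 0, 0, 0.05],
  "newtons": 35
}}

```text
time_s: 3.7
position: [0.4477, -0.1305, 0.0121]
tool_rot: [3.135, 0.003, 1.576]
contact_force: [-0.5, -0.1, -0.7]
opening: 0.0543
```

Request:
{"fn": "apply_moves", "kwargs": {
  "deltas": [0, 0, -0.01, 0, 0, 0, 0.05, 0, 0, -0.02, 0, 0, 0, 0.05, 0, 0, -0.02, 0, 0, 0, 0.05, 0, 0, -0.02, 0, 0, 0, 0.05, 0, 0, -0.01, 0, 0, 0, 0.05]
}}

```text
time_s: 4.12
position: [0.4441, -0.1288, 0.094]
tool_rot: [-3.141, 0.0, 1.577]
contact_force: [0.8, 0.2, -0.0]
opening: 0.0541
```

```bash
python3 w.py .445 -.129 .06 .02 w3.png;python3 d.py 0.589,0.309,0.09,90
```

```text
t 4.17 p [ 0.4452 -0.1293  0.0956] rpy [1.798e+02 1.000e-01 9.030e+01] F [ 1.1 -0.2  1.1] open 0.0542
0.589,0.309,0.09,90 shift [0.4374 0.1464 0.0053] turn [0.2 0.1 0.3]
```

View pics/w3.png

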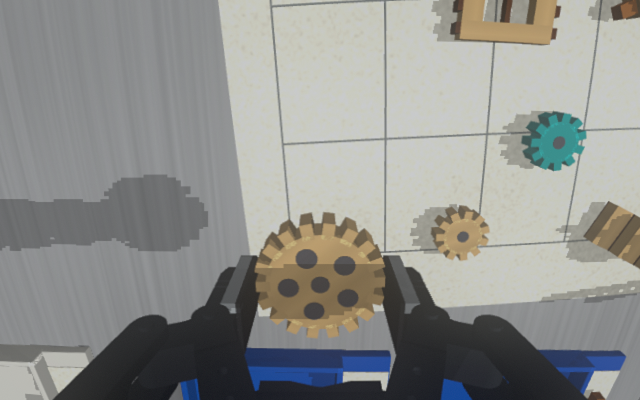

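Request:
{"fn": "apply_moves", "kwargs": {
  "deltas": [0.038, 0.0127, 0, 0, 0, 0, 0.05, 0.038, 0.0127, 0, 0, 0, 0, 0.05, 0.038, 0.0127, 0, 0, 0, 0, 0.05, 0.038, 0.0127, 0, 0, 0, 0, 0.05, 0.038, 0.0127, 0, 0, 0, 0, 0.05]
}}

```text
time_s: 4.58
position: [0.5122, 0.0573, 0.0974]
tool_rot: [3.132, 0.008, 1.556]
contact_force: [0.8, -0.1, -0.8]
opening: 0.0545
```

Request:
{"fn": "apply_moves", "kwargs": {
  "deltas": [0.038, 0.0127, 0, 0, 0, 0, 0.05, 0.038, 0.0127, 0, 0, 0, 0, 0.05, 0.038, 0.0127, 0, 0, 0, 0, 0.05, 0.038, 0.0127, 0, 0, 0, 0, 0.05, 0.038, 0.0127, 0, 0, 0, 0, 0.05]
}}

```text
time_s: 5.0
position: [0.5784, 0.2551, 0.0934]
tool_rot: [3.134, 0.01, 1.557]
contact_force: [1.0, -0.3, 0.0]
opening: 0.0542
```

Request:
{"fn": "apply_moves", "kwargs": {
  "deltas": [0.03, 0.012, 0, 0, 0, 0, 0.05, 0.01, 0.005, 0, 0, 0, 0, 0.05, 0, 0, 0, 0, 0, 0, 0.05]
}}

```text
time_s: 5.25
position: [0.5962, 0.3059, 0.0892]
tool_rot: [3.135, 0.007, 1.566]
contact_force: [-1.4, -0.1, 0.5]
opening: 0.0541
```

```bash
python3 d.py 0.589,0.309,0.035,90
```

```text
t 5.25 p [0.5962 0.3059 0.0892] rpy [179.6   0.4  89.7] F [-1.4 -0.1  0.5] open 0.0541
0.589,0.309,0.035,90 shift [ 0.0035 -0.0076  0.0542] turn [ 0.4  0.4 -0.3]
```

Request:
{"fn": "apply_moves", "kwargs": {
  "deltas": [0.0035, -0.0076, 0.01, 0.4, 0.4, -0.3, 0.05, 0, 0, 0.018, 0, 0, 0, 0.05, 0, 0, 0.015, 0, 0, 0, 0.05, 0, 0, 0.009, 0, 0, 0, 0.05, 0, 0, 0, 0, 0, 0, 0.05]
}}

```text
time_s: 5.67
position: [0.5842, 0.3069, 0.0312]
tool_rot: [-3.135, 0.002, 1.571]
contact_force: [-1.0, -0.4, -0.8]
opening: 0.0541
```

```bash
python3 d.py 0.589,0.309,0.018,90
```

```text
t 5.67 p [0.5842 0.3069 0.0312] rpy [-1.796e+02  1.000e-01  9.000e+01] F [-1.  -0.4 -0.8] open 0.0541
0.589,0.309,0.018,90 shift [0.0021 0.0049 0.0132] turn [-0.4  0.1  0. ]
```

Request:
{"fn": "apply_moves", "kwargs": {
  "deltas": [0.002, 0.004, 0.006, -0.4, 0, 0, 0.05, 0, 0, 0.004, 0, 0, 0, 0.05, 0, 0, 0.002, 0, 0, 0, 0.05, 0, 0, 0, 0, 0, 0, 0.05]
}}

```text
time_s: 6.0
position: [0.5872, 0.3061, 0.0178]
tool_rot: [-3.14, 0.002, 1.568]
contact_force: [-0.3, -0.7, -0.3]
opening: 0.0543
```

```bash
python3 d.py 0.589,0.309,0.016,90
```

```text
t 6.0 p [0.5872 0.3061 0.0178] rpy [-1.799e+02  1.000e-01  8.990e+01] F [-0.3 -0.7 -0.3] open 0.0543
0.589,0.309,0.016,90 shift [0.0029 0.0018 0.0018] turn [-0.1  0.1 -0.1]
```

Request:
{"fn": "apply_moves", "kwargs": {
  "deltas": [0, 0, 0.0015, 0, 0, 0, 0.05, 0, 0, 0.0015, 0, 0, 0, 0.05]
}}

```text
time_s: 6.17
position: [0.5883, 0.3062, 0.0162]
tool_rot: [3.141, 0.001, 1.568]
contact_force: [-0.8, -0.2, -0.6]
opening: 0.0545
```

Request:
{"fn": "apply_moves", "kwargs": {
  "deltas": [0, 0, 0.001, 0, 0, 0, 0.05, 0, 0, 0, 0, 0, 0, 0.05]
}}

```text
time_s: 6.33
position: [0.589, 0.3065, 0.0159]
tool_rot: [3.139, 0.001, 1.568]
contact_force: [-0.7, -0.5, -0.2]
opening: 0.0543
```

Request:
{"fn": "apply_moves", "kwargs": {
  "deltas": [0, 0, 0.0015, 0, 0, 0, 0.05, 0, 0, 0.001, 0, 0, 0, 0.05]
}}

```text
time_s: 6.5
position: [0.5897, 0.3069, 0.0143]
tool_rot: [3.138, 0.0, 1.568]
contact_force: [0.2, 0.5, -0.5]
opening: 0.0544
```

Request:
{"fn": "apply_moves", "kwargs": {
  "deltas": [0, 0, 0.0015, 0, 0, 0, 0.05, 0, 0, 0.001, 0, 0, 0, 0.05]
}}

```text
time_s: 6.67
position: [0.59, 0.307, 0.0137]
tool_rot: [3.137, -0.0, 1.568]
contact_force: [-2.0, -1.7, 4.9]
opening: 0.0543
```

Contact, 5 N. Releasing and retreating.

Request:
{"fn": "apply_moves", "kwargs": {
  "deltas": [0, 0, 0, 0, 0, 0, 0.066, 0, 0, 0, 0, 0, 0, 0.066, 0, 0, -0.006, 0, 0, 0, 0.066, 0, 0, -0.03, 0, 0, 0, 0.066, 0, 0, -0.04, 0, 0, 0, 0.066]
}}

```text
time_s: 7.08
position: [0.5824, 0.3042, 0.079]
tool_rot: [-3.126, 0.008, 1.568]
contact_force: [1.0, 0.5, -0.2]
opening: 0.0659
```

```bash
python3 w.py .589 .309 .05 .01;python3 d.py 0.538,-0.148,0.09,90
```

```text
[334. 214.] 6222 [589.9 308.4] [56.2 56.2] 33.7 [0.0167 0.018 ]
[324. 270.] 2240 [584.4 272. ] [90.7  6.6] 0.0 [0.0193 0.0217]
t 7.13 p [0.5873 0.3063 0.0904] rpy [-1.799e+02  1.000e-01  8.990e+01] F [3.1 0.6 6. ] open 0.066
0.538,-0.148,0.09,90 shift [-0.4544 -0.0483  0.0015] turn [-0.1  0.1 -0.1]
```

Request:
{"fn": "apply_moves", "kwargs": {
  "deltas": [-0.039, -0.0042, -0.004, 0, 0, 0, 0.055, -0.039, -0.0042, 0, 0, 0, 0, 0.055, -0.039, -0.0042, 0, 0, 0, 0, 0.055, -0.039, -0.0042, 0, 0, 0, 0, 0.055, -0.039, -0.0042, 0, 0, 0, 0, 0.055]
}}

```text
time_s: 7.55
position: [0.5731, 0.116, 0.103]
tool_rot: [3.122, -0.007, 1.584]
contact_force: [0.8, -1.3, -0.5]
opening: 0.0551
```

Request:
{"fn": "apply_moves", "kwargs": {
  "deltas": [-0.039, -0.0042, 0, 0, 0, 0, 0.055, -0.039, -0.0042, 0, 0, 0, 0, 0.055, -0.039, -0.0042, 0, 0, 0, 0, 0.055, -0.039, -0.0042, 0, 0, 0, 0, 0.055, -0.039, -0.0042, 0, 0, 0, 0, 0.055]
}}

```text
time_s: 7.97
position: [0.5546, -0.088, 0.1048]
tool_rot: [3.113, -0.005, 1.587]
contact_force: [1.3, 0.8, 0.1]
opening: 0.0549
```

Request:
{"fn": "apply_moves", "kwargs": {
  "deltas": [-0.035, -0.0042, 0, 0, 0, 0, 0.055, -0.025, -0.0042, 0, 0, 0, 0, 0.055, 0, 0, 0, 0, 0, 0, 0.055, 0, 0, 0, 0, 0, 0, 0.055]
}}

```text
time_s: 8.3
position: [0.5463, -0.1606, 0.1064]
tool_rot: [3.108, 0.0, 1.575]
contact_force: [0.1, 1.2, 1.0]
opening: 0.0552
```

```bash
python3 w.py .538 -.148 .05 .006;python3 d.py 0.538,-0.148,0.04,90
```

```text
[303. 182.] 2021 [ 538.6 -145. ] [35.6 36.2] 80.9 [0.0126 0.014 ]
t 8.35 p [ 0.5464 -0.1605  0.1064] rpy [1.781e+02 1.000e-01 9.030e+01] F [-0.1  0.4 -0. ] open 0.055
0.538,-0.148,0.04,90 shift [ 0.0126 -0.0106  0.0661] turn [1.9 0.1 0.3]
```

Request:
{"fn": "apply_moves", "kwargs": {
  "deltas": [0.015, -0.009, 0.01, 1.9, 0.1, 0.3, 0.055, 0, 0, 0.02, 0, 0, 0, 0.055, 0, 0, 0.02, 0, 0, 0, 0.055, 0, 0, 0.014, 0, 0, 0, 0.055, 0, 0, 0, 0, 0, 0, 0.055]
}}

```text
time_s: 8.77
position: [0.5414, -0.1394, 0.0435]
tool_rot: [3.135, -0.0, 1.578]
contact_force: [-1.1, 0.4, -0.9]
opening: 0.0551
```

```bash
python3 d.py 0.5385,-0.1455,0.0105,90
```

```text
t 8.77 p [ 0.5414 -0.1394  0.0435] rpy [179.6  -0.   90.4] F [-1.1  0.4 -0.9] open 0.0551
0.5385,-0.1455,0.0105,90 shift [-0.0061 -0.0032  0.033 ] turn [ 0.4 -0.   0.4]
```

Request:
{"fn": "apply_moves", "kwargs": {
  "deltas": [-0.006, -0.003, 0.013, 0.4, 0, 0.4, 0.055, 0, 0, 0.01, 0, 0, 0, 0.055, 0, 0, 0.007, 0, 0, 0, 0.055, 0, 0, 0, 0, 0, 0, 0.055, 0, 0, 0, 0, 0, 0, 0.055]
}}

```text
time_s: 9.18
position: [0.5397, -0.1425, 0.0123]
tool_rot: [3.141, -0.001, 1.576]
contact_force: [0.8, -0.7, 0.1]
opening: 0.0548
```

```bash
python3 w.py .5385 -.1455 .035 .006;python3 d.py 0.5385,-0.1455,0.0105,90
```

```text
[318. 284.] 4688 [ 539. -145.] [35.7 36.8] 47.2 [0.0126 0.0139]
[241. 297.] 2392 [ 508.1 -140.5] [ 9.2 25.3] 0.3 [0.033  0.0482]
[398. 298.] 2259 [ 570.  -140.5] [25.2  6.6] 88.5 [0.0328 0.0484]
t 9.23 p [ 0.5395 -0.1424  0.0122] rpy [180.   -0.   90.3] F [ 0.2 -0.2  0.6] open 0.055
0.5385,-0.1455,0.0105,90 shift [-0.0031 -0.0011  0.0017] turn [ 0.  -0.   0.3]
```

Request:
{"fn": "apply_moves", "kwargs": {
  "deltas": [-0.003, -0.0005, 0.003, 0, 0, 0, 0.055, 0, 0, 0, 0, 0, 0, 0.03, 0, 0, 0, 0, 0, 0, 0.03, 0, 0, 0, 0, 0, 0, 0.03, 0, 0, 0, 0, 0, 0, 0.03]
}}

```text
time_s: 9.65
position: [0.5413, -0.1471, 0.0121]
tool_rot: [3.136, 0.001, 1.575]
contact_force: [-0.7, 0.3, -1.4]
opening: 0.0343
```

Request:
{"fn": "apply_moves", "kwargs": {
  "deltas": [0, 0, 0, 0, 0, 0, 0.03, 0, 0, 0, 0, 0, 0, 0.03]
}}

```text
time_s: 9.82
position: [0.5416, -0.1474, 0.0125]
tool_rot: [3.135, 0.001, 1.574]
contact_force: [0.9, -0.4, 0.3]
opening: 0.0341
```

Request:
{"fn": "apply_moves", "kwargs": {
  "deltas": [0, 0, -0.01, 0, 0, 0, 0.03, 0, 0, -0.02, 0, 0, 0, 0.03, 0, 0, -0.025, 0, 0, 0, 0.03, 0, 0, -0.025, 0, 0, 0, 0.03, 0, 0, -0.01, 0, 0, 0, 0.03]
}}

```text
time_s: 10.23
position: [0.5369, -0.1455, 0.1027]
tool_rot: [-3.137, -0.003, 1.575]
contact_force: [1.4, -0.2, 1.3]
opening: 0.0341
```

```bash
python3 w.py .5385 -.1455 .035 .02;python3 d.py 0.589,0.376,0.095,90
```

```text
t 10.28 p [ 0.5379 -0.1459  0.1041] rpy [-1.799e+02 -1.000e-01  9.020e+01] F [ 1.8 -0.6  2.1] open 0.0341
0.589,0.376,0.095,90 shift [0.5217 0.053  0.0098] turn [-0.1 -0.1  0.2]
```

Request:
{"fn": "apply_moves", "kwargs": {
  "deltas": [0.039, 0.0042, 0.002, 0, 0, 0, 0.03, 0.039, 0.0042, 0, 0, 0, 0, 0.03, 0.039, 0.0042, 0, 0, 0, 0, 0.03, 0.039, 0.0042, 0, 0, 0, 0, 0.03, 0.039, 0.0042, 0, 0, 0, 0, 0.03]
}}

```text
time_s: 10.7
position: [0.5618, 0.0455, 0.1024]
tool_rot: [3.137, 0.005, 1.557]
contact_force: [0.9, 0.1, 0.5]
opening: 0.0344
```

Request:
{"fn": "apply_moves", "kwargs": {
  "deltas": [0.039, 0.0042, 0, 0, 0, 0, 0.03, 0.039, 0.0042, 0, 0, 0, 0, 0.03, 0.039, 0.0042, 0, 0, 0, 0, 0.03, 0.039, 0.0042, 0, 0, 0, 0, 0.03, 0.039, 0.0042, 0, 0, 0, 0, 0.03]
}}

```text
time_s: 11.12
position: [0.583, 0.2494, 0.0966]
tool_rot: [3.141, 0.006, 1.556]
contact_force: [1.5, 0.4, 0.9]
opening: 0.0339
```

Request:
{"fn": "apply_moves", "kwargs": {
  "deltas": [0.039, 0.004, 0, 0, 0, 0, 0.03, 0.039, 0.004, 0, 0, 0, 0, 0.03, 0.03, 0.004, 0, 0, 0, 0, 0.03, 0.015, 0, 0, 0, 0, 0, 0.03, 0, 0, 0, 0, 0, 0, 0.03]
}}

```text
time_s: 11.53
position: [0.5926, 0.3873, 0.088]
tool_rot: [-3.136, 0.005, 1.566]
contact_force: [-0.7, -0.3, -0.0]
opening: 0.0341
```

```bash
python3 d.py 0.589,0.376,0.035,90
```

```text
t 11.53 p [0.5926 0.3873 0.088 ] rpy [-179.7    0.3   89.7] F [-0.7 -0.3 -0. ] open 0.0341
0.589,0.376,0.035,90 shift [-0.011  -0.0033  0.0531] turn [-0.3  0.3 -0.3]
```

Request:
{"fn": "apply_moves", "kwargs": {
  "deltas": [-0.011, -0.0033, 0.01, -0.3, 0.3, -0.3, 0.03, 0, 0, 0.018, 0, 0, 0, 0.03, 0, 0, 0.015, 0, 0, 0, 0.03, 0, 0, 0.008, 0, 0, 0, 0.03, 0, 0, 0, 0, 0, 0, 0.03]
}}

```text
time_s: 11.95
position: [0.5874, 0.3747, 0.031]
tool_rot: [-3.138, 0.004, 1.574]
contact_force: [-0.4, 0.1, 0.1]
opening: 0.0344
```

```bash
python3 d.py 0.589,0.376,0.02,90
```

```text
t 11.95 p [0.5874 0.3747 0.031 ] rpy [-179.8    0.2   90.2] F [-0.4  0.1  0.1] open 0.0344
0.589,0.376,0.02,90 shift [0.0013 0.0017 0.011 ] turn [-0.2  0.2  0.2]
```

Request:
{"fn": "apply_moves", "kwargs": {
  "deltas": [0.001, 0, 0.006, -0.2, 0.2, 0, 0.03, 0, 0, 0.004, 0, 0, 0, 0.03, 0, 0, 0.002, 0, 0, 0, 0.03, 0, 0, 0.001, 0, 0, 0, 0.03]
}}

```text
time_s: 12.28
position: [0.5878, 0.3737, 0.0173]
tool_rot: [-3.142, 0.001, 1.572]
contact_force: [-0.0, -0.8, 0.2]
opening: 0.0344
```

Request:
{"fn": "apply_moves", "kwargs": {
  "deltas": [0, 0, 0.0015, 0, 0, 0, 0.03, 0, 0, 0.001, 0, 0, 0, 0.03]
}}

```text
time_s: 12.45
position: [0.5886, 0.3739, 0.0159]
tool_rot: [3.14, -0.0, 1.572]
contact_force: [-0.8, -0.1, -0.5]
opening: 0.0342
```

Request:
{"fn": "apply_moves", "kwargs": {
  "deltas": [0, 0, 0.0015, 0, 0, 0, 0.03]
}}

```text
time_s: 12.53
position: [0.5892, 0.3741, 0.015]
tool_rot: [3.139, -0.001, 1.572]
contact_force: [-0.3, -0.0, 0.7]
opening: 0.0346
```

Request:
{"fn": "apply_moves", "kwargs": {
  "deltas": [0, 0, 0.0015, 0, 0, 0, 0.03]
}}

```text
time_s: 12.62
position: [0.5894, 0.3743, 0.0149]
tool_rot: [3.138, -0.001, 1.572]
contact_force: [-3.8, -1.9, 7.4]
opening: 0.0342
```

Request:
{"fn": "apply_moves", "kwargs": {
  "deltas": [0, 0, 0.001, 0, 0, 0, 0.03]
}}

```text
time_s: 12.7
position: [0.5897, 0.3745, 0.015]
tool_rot: [3.137, -0.002, 1.572]
contact_force: [-0.6, -0.2, 3.1]
opening: 0.0345
```

Contact; releasing, then on to the panel.

Request:
{"fn": "apply_moves", "kwargs": {
  "deltas": [0, 0, 0, 0, 0, 0, 0.046, 0, 0, 0, 0, 0, 0, 0.046, 0, 0, -0.006, 0, 0, 0, 0.046, 0, 0, -0.03, 0, 0, 0, 0.046, 0, 0, -0.04, 0, 0, 0, 0.046]
}}

```text
time_s: 13.12
position: [0.5829, 0.3713, 0.0802]
tool_rot: [-3.128, 0.008, 1.572]
contact_force: [0.1, -0.2, 0.3]
opening: 0.046
```

```bash
python3 w.py .589 .341 .068 .01 w4.png;python3 d.py 0.548,-0.010,0.1,180
```

```text
[232. 213.] 1367 [530.  374.1] [69.8  5.7] 89.7 [0.0202 0.0217]
[433. 234.] 2026 [651.6 359.7] [98.5 10.7] 89.9 [0.0201 0.0219]
[333. 214.] 2529 [589.9 375.8] [35.9 36.2] 83.8 [0.0166 0.018 ]
[329. 318.] 6390 [581.8 304.9] [63.8 91.8] 90.0 [0.0167 0.0208]
t 13.17 p [0.5875 0.3737 0.0919] rpy [-180.     0.    90.1] F [1.5 0.9 7.1] open 0.0461
0.548,-0.010,0.1,180 shift [-0.3837 -0.04   -0.0078] turn [ -0.    0.  -89.9]
```

View pics/w4.png

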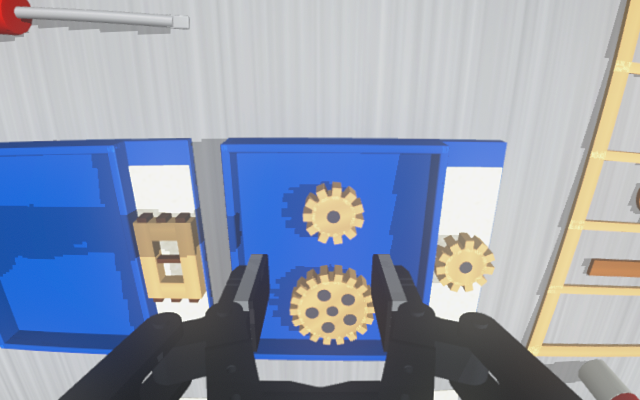

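Both wheels lie flat in the gears bin, pinion at (333,213) and gear at (332,305), clear of each other. Next the panel.

Request:
{"fn": "apply_moves", "kwargs": {
  "deltas": [-0.039, -0.0041, -0.005, 0, 0, 0, 0.055, -0.039, -0.0041, -0.003, 0, 0, 0, 0.055, -0.039, -0.0041, 0, 0, 0, 0, 0.055, -0.039, -0.0041, 0, 0, 0, 0, 0.055, -0.039, -0.0041, 0, 0, 0, 0, 0.055]
}}

```text
time_s: 13.58
position: [0.5735, 0.184, 0.1074]
tool_rot: [3.122, -0.009, 1.587]
contact_force: [1.5, -0.1, -0.1]
opening: 0.0548
```

Request:
{"fn": "apply_moves", "kwargs": {
  "deltas": [-0.039, -0.0041, 0, 0, 0, 0, 0.055, -0.039, -0.0041, 0, 0, 0, 0, 0.055, -0.039, -0.0041, 0, 0, 0, 0, 0.055, -0.039, -0.0041, 0, 0, 0, 0, 0.055, -0.032, -0.003, 0, 0, 0, 0, 0.055]
}}

```text
time_s: 14.0
position: [0.5573, -0.0135, 0.1092]
tool_rot: [3.113, -0.008, 1.589]
contact_force: [0.7, 0.2, 0.5]
opening: 0.0549
```

Request:
{"fn": "apply_moves", "kwargs": {
  "deltas": [0, 0, 0, 0, 0, -7, 0.055, 0, 0, 0, 0, 0, -7, 0.055, 0, 0, 0, 0, 0, -7, 0.055, 0, 0, 0, 0, 0, -7, 0.055, 0, 0, 0, 0, 0, -7, 0.055]
}}

```text
time_s: 14.42
position: [0.5581, -0.0247, 0.1124]
tool_rot: [3.111, 0.018, 2.207]
contact_force: [-0.3, 0.1, 0.0]
opening: 0.0551
```

Request:
{"fn": "apply_moves", "kwargs": {
  "deltas": [0, 0, 0, 0, 0, -7, 0.055, 0, 0, 0, 0, 0, -7, 0.055, 0, 0, 0, 0, 0, -7, 0.055, 0, 0, 0, 0, 0, -7, 0.055, 0, 0, 0, 0, 0, -7, 0.055]
}}

```text
time_s: 14.83
position: [0.5598, -0.0257, 0.1153]
tool_rot: [3.127, 0.038, 2.833]
contact_force: [-0.2, -1.0, -0.2]
opening: 0.0549
```

Request:
{"fn": "apply_moves", "kwargs": {
  "deltas": [0, 0, 0, 0, 0, -7, 0.055, 0, 0, 0, 0, 0, -7, 0.055, 0, 0, 0, 0, 0, -7, 0.055, 0, 0, 0, 0, 0, 0, 0.055]
}}

```text
time_s: 15.17
position: [0.5612, -0.0259, 0.1176]
tool_rot: [-3.14, 0.046, -3.073]
contact_force: [-0.7, -0.2, 0.4]
opening: 0.0551
```

```bash
python3 w.py .548 -.010 .05 .005;python3 d.py 0.548,-0.010,0.04,180
```

```text
[348. 174.] 3419 [549.6  -6.6] [36.2 60.7] 88.8 [0.0095 0.0109]
t 15.22 p [ 0.5613 -0.026   0.1177] rpy [-179.9    2.6 -176.3] F [-0.5  0.5  0.7] open 0.0547
0.548,-0.010,0.04,180 shift [0.0158 0.0169 0.077 ] turn [0.  2.6 3.7]
```

Request:
{"fn": "apply_moves", "kwargs": {
  "deltas": [0.011, 0.0195, 0.01, 0, 2.6, 4.9, 0.055, 0, 0, 0.02, 0, 0, 0, 0.055, 0, 0, 0.02, 0, 0, 0, 0.055, 0, 0, 0.02, 0, 0, 0, 0.055, 0, 0, 0, 0, 0, 0, 0.055]
}}

```text
time_s: 15.63
position: [0.5532, -0.007, 0.0495]
tool_rot: [-3.141, 0.009, 3.099]
contact_force: [-1.4, -1.1, -0.9]
opening: 0.0552
```

```bash
python3 w.py .548 -.010 .05 .005;python3 d.py 0.549,-0.007,0.0095,179
```

```text
[319. 228.] 5759 [549.8  -6.6] [36.2 61.1] 89.0 [0.0096 0.0108]
t 15.68 p [ 0.5543 -0.0071  0.0515] rpy [-180.     0.7  177.6] F [-0.7  0.1  0.3] open 0.055
0.549,-0.007,0.0095,179 shift [ 0.0058 -0.0001  0.042 ] turn [-0.   0.7 -1.4]
```

Request:
{"fn": "apply_moves", "kwargs": {
  "deltas": [0.0055, 0, 0.018, 0, 0.7, -1.4, 0.055, 0, 0, 0.014, 0, 0, 0, 0.055, 0, 0, 0.008, 0, 0, 0, 0.055, 0, 0, 0, 0, 0, 0, 0.055]
}}

```text
time_s: 16.02
position: [0.5535, -0.0077, 0.0168]
tool_rot: [-3.14, 0.009, 3.118]
contact_force: [-0.7, 1.6, -0.3]
opening: 0.0549
```

```bash
python3 d.py 0.549,-0.007,0.0095,179
```

```text
t 16.02 p [ 0.5535 -0.0077  0.0168] rpy [-179.9    0.5  178.7] F [-0.7  1.6 -0.3] open 0.0549
0.549,-0.007,0.0095,179 shift [0.0045 0.0006 0.0073] turn [-0.1  0.5 -0.3]
```

Request:
{"fn": "apply_moves", "kwargs": {
  "deltas": [0.0045, 0.0005, 0.0055, 0, 0.5, 0, 0.055, 0, 0, 0.002, 0, 0, 0, 0.055, 0, 0, 0, 0, 0, 0, 0.05]
}}

```text
time_s: 16.27
position: [0.5512, -0.0075, 0.0124]
tool_rot: [-3.139, 0.005, 3.116]
contact_force: [-0.2, -0.5, 0.2]
opening: 0.0503
```

Request:
{"fn": "apply_moves", "kwargs": {
  "deltas": [0, 0, 0.001, 0, 0, 0, 0.03, 0, 0, 0, 0, 0, 0, 0.03, 0, 0, 0, 0, 0, 0, 0.03, 0, 0, 0, 0, 0, 0, 0.03, 0, 0, 0, 0, 0, 0, 0.03]
}}

```text
time_s: 16.68
position: [0.5535, -0.0079, 0.0144]
tool_rot: [-3.139, 0.01, 3.116]
contact_force: [-0.0, -0.3, -0.8]
opening: 0.0346
```

Request:
{"fn": "apply_moves", "kwargs": {
  "deltas": [0, 0, 0, 0, 0, 0, 0.03, 0, 0, -0.012, 0, 0, 0, 0.03, 0, 0, -0.025, 0, 0, 0, 0.03, 0, 0, -0.03, 0, 0, 0, 0.03, 0, 0, -0.02, 0, 0, 0, 0.03]
}}

```text
time_s: 17.1
position: [0.5465, -0.0068, 0.0985]
tool_rot: [-3.14, -0.006, 3.116]
contact_force: [0.4, -0.1, -0.2]
opening: 0.0351
```

```bash
python3 w.py .549 -.007 .05 .03 w5.png;python3 d.py 0.405,0.340,0.1,179
```

```text
t 17.15 p [ 0.5491 -0.0071  0.103 ] rpy [-1.799e+02  1.000e-01  1.785e+02] F [ 1.4 -0.9  2.9] open 0.0351
0.405,0.340,0.1,179 shift [0.1531 0.3432 0.0021] turn [-0.1  0.1 -0.5]
```

View pics/w5.png

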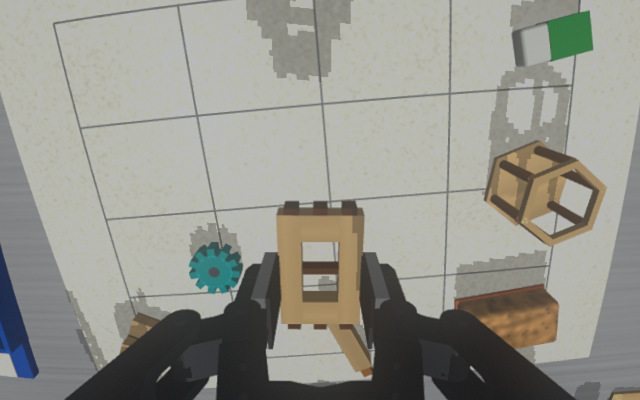

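The panel is held squarely at (320,265), and the pavilion (545,190) is undisturbed. Carrying it to the panels bin.

Request:
{"fn": "apply_moves", "kwargs": {
  "deltas": [0.0167, 0.0375, 0, 0, 0, 0, 0.03, 0.0167, 0.0375, 0, 0, 0, 0, 0.03, 0.0167, 0.0375, 0, 0, 0, 0, 0.03, 0.0167, 0.0375, 0, 0, 0, 0, 0.03, 0.0167, 0.0375, 0, 0, 0, 0, 0.03]
}}

```text
time_s: 17.57
position: [0.4785, 0.1805, 0.1105]
tool_rot: [-3.137, 0.021, 3.098]
contact_force: [1.6, 0.6, 0.1]
opening: 0.0348
```

Request:
{"fn": "apply_moves", "kwargs": {
  "deltas": [0.0167, 0.0375, 0, 0, 0, 0, 0.03, 0.0167, 0.0375, 0, 0, 0, 0, 0.03, 0.0167, 0.0375, 0, 0, 0, 0, 0.03, 0.014, 0.033, 0, 0, 0, 0, 0.03, 0, 0, 0, 0, 0, 0, 0.03]
}}

```text
time_s: 17.98
position: [0.4157, 0.3385, 0.1126]
tool_rot: [3.139, 0.025, 3.104]
contact_force: [-0.2, -0.4, -0.2]
opening: 0.035
```

```bash
python3 d.py 0.405,0.340,0.035,180
```

```text
t 17.98 p [0.4157 0.3385 0.1126] rpy [179.8   1.4 177.9] F [-0.2 -0.4 -0.2] open 0.035
0.405,0.340,0.035,180 shift [0.0127 0.0008 0.0774] turn [ 0.1  1.4 -2.1]
```

Request:
{"fn": "apply_moves", "kwargs": {
  "deltas": [0.011, 0.001, 0.012, 0, 1.4, -2, 0.03, 0, 0, 0.02, 0, 0, 0, 0.03, 0, 0, 0.02, 0, 0, 0, 0.03, 0, 0, 0.018, 0, 0, 0, 0.03, 0, 0, 0, 0, 0, 0, 0.03]
}}

```text
time_s: 18.4
position: [0.4053, 0.3451, 0.0454]
tool_rot: [3.135, 0.008, -3.133]
contact_force: [-0.7, -1.1, -0.7]
opening: 0.0349
```

```bash
python3 d.py 0.405,0.340,0.02,180
```

```text
t 18.4 p [0.4053 0.3451 0.0454] rpy [ 179.6    0.4 -179.5] F [-0.7 -1.1 -0.7] open 0.0349
0.405,0.340,0.02,180 shift [ 0.0005 -0.0053  0.0254] turn [0.4 0.4 0.5]
```

Request:
{"fn": "apply_moves", "kwargs": {
  "deltas": [0.0005, -0.005, 0.012, 0.4, 0.4, 0, 0.03, 0, 0, 0.01, 0, 0, 0, 0.03, 0, 0, 0.005, 0, 0, 0, 0.03, 0, 0, 0.001, 0, 0, 0, 0.03]
}}

```text
time_s: 18.73
position: [0.4066, 0.3393, 0.0177]
tool_rot: [-3.142, 0.002, -3.134]
contact_force: [-0.1, -0.1, -0.5]
opening: 0.035
```

```bash
python3 d.py 0.405,0.340,0.018,180
```

```text
t 18.73 p [0.4066 0.3393 0.0177] rpy [-1.800e+02  1.000e-01 -1.796e+02] F [-0.1 -0.1 -0.5] open 0.035
0.405,0.340,0.018,180 shift [ 0.0016  0.0007 -0.0003] turn [-0.   0.1  0.4]
```

Request:
{"fn": "apply_moves", "kwargs": {
  "deltas": [0, 0, 0.0015, 0, 0, 0, 0.03]
}}

```text
time_s: 18.82
position: [0.407, 0.3393, 0.0164]
tool_rot: [3.141, 0.003, -3.134]
contact_force: [-1.6, 0.6, 16.0]
opening: 0.0347
```

Request:
{"fn": "apply_moves", "kwargs": {
  "deltas": [0, 0, 0.0015, 0, 0, 0, 0.03]
}}

```text
time_s: 18.9
position: [0.4074, 0.3395, 0.0165]
tool_rot: [3.141, 0.003, -3.135]
contact_force: [-3.6, -1.4, 10.0]
opening: 0.035
```

Request:
{"fn": "apply_moves", "kwargs": {
  "deltas": [0, 0, 0.0015, 0, 0, 0, 0.03]
}}

```text
time_s: 18.98
position: [0.408, 0.3398, 0.0165]
tool_rot: [3.14, 0.005, -3.135]
contact_force: [-1.7, -0.5, 3.5]
opening: 0.0345
```

Request:
{"fn": "apply_moves", "kwargs": {
  "deltas": [0, 0, 0, 0, 0, 0, 0.048, 0, 0, 0, 0, 0, 0, 0.048, 0, 0, -0.006, 0, 0, 0, 0.048, 0, 0, -0.03, 0, 0, 0, 0.048, 0, 0, -0.04, 0, 0, 0, 0.048]
}}

```text
time_s: 19.4
position: [0.4027, 0.3362, 0.0866]
tool_rot: [-3.135, -0.009, -3.135]
contact_force: [0.6, 1.1, 0.2]
opening: 0.0482
```

```bash
python3 w.py .405 .34 .045 .008 w6.png;python3 d.py 0.66,-0.15,0.12,155.7
```

```text
[326. 218.] 4226 [405.8 340.4] [60.5 36.1] 0.2 [0.0136 0.0149]
t 19.45 p [0.4074 0.3394 0.097 ] rpy [ 179.9    0.2 -179.6] F [1.4 1.3 5.4] open 0.048
0.66,-0.15,0.12,155.7 shift [-0.2493 -0.491  -0.0227] turn [ 0.1  0.2 24.7]
```

View pics/w6.png

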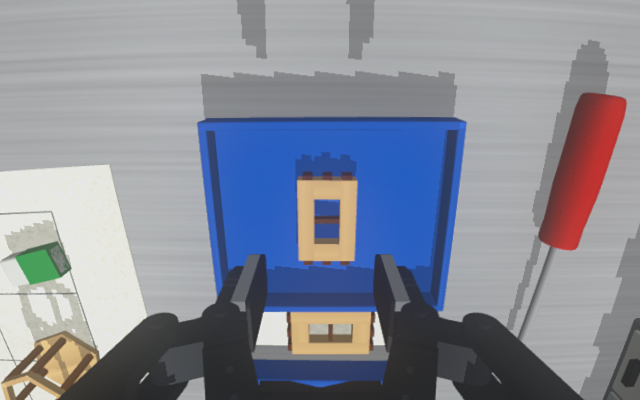

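The panel lies flat and centred in its bin at (326,218). On to the steps.

Request:
{"fn": "apply_moves", "kwargs": {
  "deltas": [-0.0178, -0.0352, -0.003, 0, 0, 0, 0.055, -0.0178, -0.0352, -0.003, 0, 0, 0, 0.055, -0.0178, -0.0352, -0.003, 0, 0, 0, 0.055, -0.0178, -0.0352, -0.002, 0, 0, 0, 0.055, -0.0178, -0.0352, -0.002, 0, 0, 0, 0.055]
}}

```text
time_s: 19.87
position: [0.504, 0.1695, 0.1208]
tool_rot: [3.129, 0.022, -3.116]
contact_force: [0.9, 0.8, -0.1]
opening: 0.0552
```

Request:
{"fn": "apply_moves", "kwargs": {
  "deltas": [-0.0178, -0.0352, -0.002, 0, 0, 0, 0.055, -0.0178, -0.0352, -0.002, 0, 0, 0, 0.055, -0.0178, -0.0352, -0.002, 0, 0, 0, 0.055, -0.0178, -0.0352, -0.002, 0, 0, 0, 0.055, -0.0178, -0.0352, -0.002, 0, 0, 0, 0.055]
}}

```text
time_s: 20.28
position: [0.6028, -0.0132, 0.1358]
tool_rot: [3.128, 0.032, -3.115]
contact_force: [0.6, 1.4, 0.8]
opening: 0.0547
```

Request:
{"fn": "apply_moves", "kwargs": {
  "deltas": [-0.0178, -0.035, 0, 0, 0, 0, 0.055, -0.0178, -0.035, 0, 0, 0, 0, 0.055, -0.0178, -0.035, 0, 0, 0, 0, 0.055, -0.014, -0.03, 0, 0, 0, 0, 0.055, 0, 0, 0, 0, 0, 0, 0.055]
}}

```text
time_s: 20.7
position: [0.6803, -0.1627, 0.1384]
tool_rot: [3.134, 0.041, -3.123]
contact_force: [-0.1, 0.6, -0.6]
opening: 0.0553
```

```bash
python3 w.py .66 -.15 .05 .006;python3 d.py 0.66,-0.15,0.08,155.7
```

```text
[339. 160.] 3034 [ 660.4 -147.2] [30.6 45.8] 65.5 [0.0206 0.0316]
t 20.75 p [ 0.6794 -0.1602  0.1387] rpy [ 179.4    2.3 -178.9] F [ 0.1 -0.6 -0.5] open 0.0548
0.66,-0.15,0.08,155.7 shift [0.0215 0.0099 0.058 ] turn [ 1.1  2.1 25.4]
```

Request:
{"fn": "apply_moves", "kwargs": {
  "deltas": [0.019, 0.012, 0.005, 0.6, 2.3, 0, 0.055, 0, 0, 0.01, 0, 0, 6.5, 0.055, 0, 0, 0.012, 0, 0, 6.5, 0.055, 0, 0, 0.012, 0, 0, 6.5, 0.055, 0, 0, 0.012, 0, 0, 6.5, 0.055]
}}

```text
time_s: 21.17
position: [0.662, -0.1461, 0.0919]
tool_rot: [3.139, 0.007, 2.689]
contact_force: [0.4, 0.2, -0.0]
opening: 0.055
```

Request:
{"fn": "apply_moves", "kwargs": {
  "deltas": [0, 0, 0, 0, 0, 0, 0.055, 0, 0, 0, 0, 0, 0, 0.055]
}}

```text
time_s: 21.33
position: [0.6596, -0.1428, 0.0894]
tool_rot: [3.139, 0.001, 2.692]
contact_force: [0.3, -0.8, 0.2]
opening: 0.0549
```

```bash
python3 w.py .66 -.15 .05 .006 w7.png;python3 d.py 0.66,-0.148,0.05,155.5
```

```text
[313. 223.] 4125 [ 660.3 -147.3] [30.2 46.1] 65.5 [0.0208 0.0316]
t 21.38 p [ 0.6594 -0.1426  0.0893] rpy [179.9   0.  154.3] F [ 0.1 -0.  -0. ] open 0.0551
0.66,-0.148,0.05,155.5 shift [-0.0029 -0.0047  0.0393] turn [ 0.1  0.  -1.2]
```

View pics/w7.png

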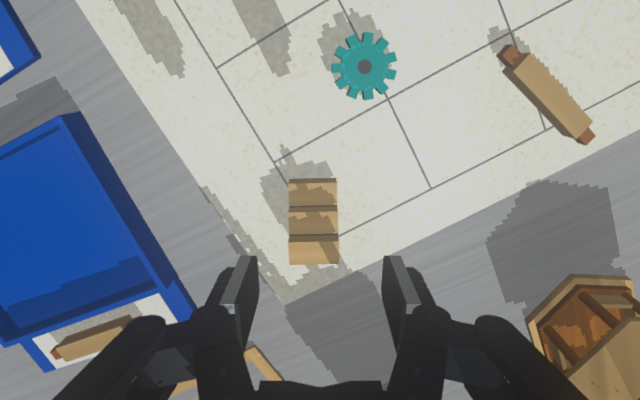

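Request:
{"fn": "apply_moves", "kwargs": {
  "deltas": [-0.003, -0.0045, 0.015, 0.1, 0, -1.2, 0.055, 0, 0, 0.02, 0, 0, 0, 0.055, 0, 0, 0.018, 0, 0, 0, 0.055, 0, 0, 0.012, 0, 0, 0, 0.055, 0, 0, 0, 0, 0, 0, 0.055]
}}

```text
time_s: 21.8
position: [0.665, -0.1469, 0.0312]
tool_rot: [3.139, 0.014, 2.728]
contact_force: [-1.1, 0.5, 0.4]
opening: 0.0552
```

```bash
python3 d.py 0.66,-0.1475,0.013,155.5
```

```text
t 21.8 p [ 0.665  -0.1469  0.0312] rpy [179.9   0.8 156.3] F [-1.1  0.5  0.4] open 0.0552
0.66,-0.1475,0.013,155.5 shift [ 0.0046 -0.0026  0.0182] turn [0.1 0.8 0.8]
```

Request:
{"fn": "apply_moves", "kwargs": {
  "deltas": [0.0045, -0.0025, 0.008, 0.1, 0.8, 0.8, 0.055, 0, 0, 0.008, 0, 0, 0, 0.055, 0, 0, 0.003, 0, 0, 0, 0.055, 0, 0, 0, 0, 0, 0, 0.055]
}}

```text
time_s: 22.13
position: [0.6612, -0.1475, 0.0141]
tool_rot: [3.14, 0.002, 2.716]
contact_force: [-0.7, -0.2, 0.1]
opening: 0.055
```

```bash
python3 d.py 0.66,-0.1475,0.013,155.5
```

```text
t 22.13 p [ 0.6612 -0.1475  0.0141] rpy [1.799e+02 1.000e-01 1.556e+02] F [-0.7 -0.2  0.1] open 0.055
0.66,-0.1475,0.013,155.5 shift [ 0.0011 -0.0005  0.0011] turn [0.1 0.1 0.1]
```

Request:
{"fn": "apply_moves", "kwargs": {
  "deltas": [0.001, 0, 0.001, 0, 0, 0, 0.025, 0, 0, 0.001, 0, 0, 0, 0.025, 0, 0, 0, 0, 0, 0, 0.025, 0, 0, 0, 0, 0, 0, 0.025, 0, 0, 0, 0, 0, 0, 0.025]
}}

```text
time_s: 22.55
position: [0.662, -0.1476, 0.0146]
tool_rot: [3.14, 0.007, 2.716]
contact_force: [-0.1, 0.2, -0.5]
opening: 0.0292
```

Request:
{"fn": "apply_moves", "kwargs": {
  "deltas": [0, 0, 0, 0, 0, 0, 0.025, 0, 0, -0.012, 0, 0, 0, 0.025, 0, 0, -0.025, 0, 0, 0, 0.025, 0, 0, -0.03, 0, 0, 0, 0.025, 0, 0, -0.025, 0, 0, 0, 0.025]
}}

```text
time_s: 22.97
position: [0.6553, -0.1455, 0.1016]
tool_rot: [-3.141, -0.011, 2.716]
contact_force: [1.4, 0.1, 0.8]
opening: 0.0294
```

```bash
python3 w.py .66 -.1475 .04 .006 w8.png;python3 d.py 0.398,-0.3275,0.1,155.5 0.398,-0.3275,0.1,180
```

```text
t 23.02 p [ 0.6584 -0.1466  0.1085] rpy [ 1.800e+02 -1.000e-01  1.556e+02] F [ 1.6 -0.5  3.7] open 0.0293
0.398,-0.3275,0.1,155.5 shift [ 0.1625 -0.2723  0.0085] turn [ 0.  -0.1  0.1]
0.398,-0.3275,0.1,180 shift [ 0.1625 -0.2723  0.0085] turn [  0.1  -0.1 -24.4]
```

View pics/w8.png

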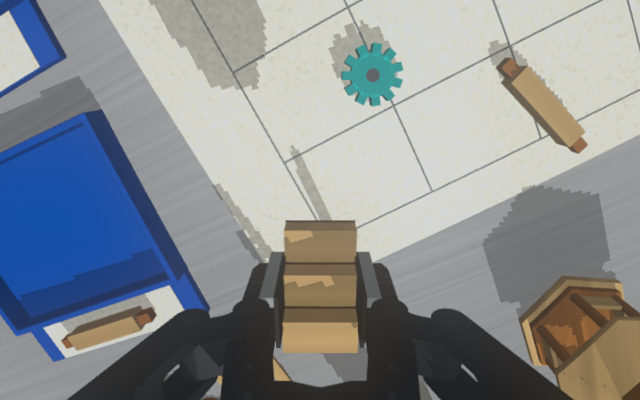

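The steps are held upright at (320,285). Moving to the blue stairs bin.

Request:
{"fn": "apply_moves", "kwargs": {
  "deltas": [0.0209, -0.035, 0, 0, 0, 0, 0.025, 0.0209, -0.035, 0, 0, 0, 0, 0.025, 0.0209, -0.035, 0, 0, 0, 0, 0.025, 0.0209, -0.035, 0, 0, 0, 0, 0.025, 0.0209, -0.035, 0, 0, 0, 0, 0.025]
}}

```text
time_s: 23.43
position: [0.4978, -0.2636, 0.1145]
tool_rot: [3.138, 0.017, 2.731]
contact_force: [-0.0, -0.4, 0.1]
opening: 0.0294
```

Request:
{"fn": "apply_moves", "kwargs": {
  "deltas": [0.0209, -0.035, 0, 0, 0, 0, 0.025, 0.0209, -0.035, 0, 0, 0, 0, 0.025, 0.015, -0.025, 0, 0, 0, 0, 0.025, 0, 0, 0, 0, 0, 0, 0.025]
}}

```text
time_s: 23.77
position: [0.3996, -0.3339, 0.1169]
tool_rot: [-3.139, 0.021, 2.725]
contact_force: [0.7, -0.3, -0.2]
opening: 0.0297
```

```bash
python3 d.py 0.398,-0.3275,0.04,155.5
```

```text
t 23.77 p [ 0.3996 -0.3339  0.1169] rpy [-179.9    1.2  156.1] F [ 0.7 -0.3 -0.2] open 0.0297
0.398,-0.3275,0.04,155.5 shift [0.0057 0.0054 0.0768] turn [-0.1  1.2  0.6]
```

Request:
{"fn": "apply_moves", "kwargs": {
  "deltas": [0.004, 0.005, 0.012, 0, 1.2, 0.5, 0.025, 0, 0, 0.02, 0, 0, 0, 0.025, 0, 0, 0.02, 0, 0, 0, 0.025, 0, 0, 0.018, 0, 0, 0, 0.025, 0, 0, 0, 0, 0, 0, 0.025]
}}

```text
time_s: 24.18
position: [0.4007, -0.3283, 0.047]
tool_rot: [-3.138, 0.005, 2.711]
contact_force: [-0.7, 0.6, -0.9]
opening: 0.0289
```

```bash
python3 d.py 0.398,-0.3275,0.02,155.5
```

```text
t 24.18 p [ 0.4007 -0.3283  0.047 ] rpy [-179.8    0.3  155.3] F [-0.7  0.6 -0.9] open 0.0289
0.398,-0.3275,0.02,155.5 shift [ 0.0029 -0.0003  0.027 ] turn [-0.2  0.3 -0.2]
```

Request:
{"fn": "apply_moves", "kwargs": {
  "deltas": [0.0025, 0, 0.012, -0.2, 0.3, 0, 0.025, 0, 0, 0.009, 0, 0, 0, 0.025, 0, 0, 0.004, 0, 0, 0, 0.025, 0, 0, 0.001, 0, 0, 0, 0.025]
}}

```text
time_s: 24.52
position: [0.4007, -0.3245, 0.0188]
tool_rot: [3.14, -0.002, 2.716]
contact_force: [0.4, 0.0, -1.2]
opening: 0.0293
```

Request:
{"fn": "apply_moves", "kwargs": {
  "deltas": [0, 0, 0.0015, 0, 0, 0, 0.025]
}}

```text
time_s: 24.6
position: [0.4011, -0.3245, 0.0174]
tool_rot: [3.141, -0.002, 2.716]
contact_force: [0.6, -0.9, 0.3]
opening: 0.0293
```

```bash
python3 d.py 0.398,-0.3275,0.018,155.5
```

```text
t 24.6 p [ 0.4011 -0.3245  0.0174] rpy [ 1.799e+02 -1.000e-01  1.556e+02] F [ 0.6 -0.9  0.3] open 0.0293
0.398,-0.3275,0.018,155.5 shift [ 0.0016 -0.004  -0.0006] turn [ 0.1 -0.1  0.1]
```

Request:
{"fn": "apply_moves", "kwargs": {
  "deltas": [0, 0, 0.0013, 0, 0, 0, 0.025]
}}

```text
time_s: 24.68
position: [0.4013, -0.3246, 0.017]
tool_rot: [3.141, -0.001, 2.716]
contact_force: [-2.9, 2.5, 7.5]
opening: 0.0295
```

Request:
{"fn": "apply_moves", "kwargs": {
  "deltas": [0, 0, 0.0013, 0, 0, 0, 0.025]
}}

```text
time_s: 24.77
position: [0.4017, -0.325, 0.0171]
tool_rot: [3.142, -0.0, 2.716]
contact_force: [-2.1, 0.5, 4.0]
opening: 0.0294
```

Request:
{"fn": "apply_moves", "kwargs": {
  "deltas": [0, 0, 0, 0, 0, 0, 0.045, 0, 0, 0, 0, 0, 0, 0.045, 0, 0, -0.008, 0, 0, 0, 0.045, 0, 0, -0.03, 0, 0, 0, 0.045, 0, 0, -0.04, 0, 0, 0, 0.045]
}}

```text
time_s: 25.18
position: [0.3974, -0.3209, 0.0895]
tool_rot: [3.136, -0.014, 2.715]
contact_force: [0.9, 0.1, -0.5]
opening: 0.0451
```

```bash
python3 w.py .398 -.3275 .045 .009;python3 d.py 0.652,0.0115,0.12,206
```

```text
[316. 231.] 4241 [ 401.5 -324.4] [30.3 45.9] 65.3 [0.0247 0.0357]
t 25.23 p [ 0.4015 -0.3251  0.1   ] rpy [-180.     0.   155.6] F [ 1.1 -1.5  4.8] open 0.0455
0.652,0.0115,0.12,206 shift [-0.089   0.4101 -0.02  ] turn [ -0.    0.  -50.4]
```

Request:
{"fn": "apply_moves", "kwargs": {
  "deltas": [-0.0083, 0.039, -0.003, 0, 0, 0, 0.04, -0.0083, 0.039, -0.003, 0, 0, 0, 0.04, -0.0083, 0.039, -0.003, 0, 0, 0, 0.04, -0.0083, 0.039, -0.002, 0, 0, 0, 0.04, -0.0083, 0.039, -0.002, 0, 0, 0, 0.04]
}}

```text
time_s: 25.65
position: [0.5266, -0.173, 0.125]
tool_rot: [-3.133, 0.023, 2.696]
contact_force: [0.3, -0.7, 0.3]
opening: 0.0399
```

Request:
{"fn": "apply_moves", "kwargs": {
  "deltas": [-0.0083, 0.039, -0.002, 0, 0, 0, 0.04, -0.0083, 0.039, 0, 0, 0, 0, 0.04, -0.0083, 0.039, 0, 0, 0, 0, 0.04, -0.0083, 0.039, 0, 0, 0, 0, 0.04, -0.0083, 0.035, 0, 0, 0, 0, 0.04]
}}

```text
time_s: 26.07
position: [0.654, -0.0113, 0.1334]
tool_rot: [-3.136, 0.035, 2.695]
contact_force: [-0.1, 0.2, 0.7]
opening: 0.04
```

Request:
{"fn": "apply_moves", "kwargs": {
  "deltas": [0, 0.005, 0, 0, 0, -7, 0.04, 0, 0, 0, 0, 0, -7, 0.04, 0, 0, 0, 0, 0, -7, 0.04, 0, 0, 0, 0, 0, -7, 0.04, 0, 0, 0, 0, 0, -7, 0.04]
}}

```text
time_s: 26.48
position: [0.6634, 0.0044, 0.1351]
tool_rot: [-3.118, 0.033, -2.958]
contact_force: [0.1, -0.1, 0.4]
opening: 0.0401
```

Request:
{"fn": "apply_moves", "kwargs": {
  "deltas": [0, 0, 0, 0, 0, -7, 0.04, 0, 0, 0, 0, 0, -7, 0.04, 0, 0, 0, 0, 0, 0, 0.04]
}}

```text
time_s: 26.73
position: [0.6647, 0.0048, 0.137]
tool_rot: [-3.109, 0.029, -2.706]
contact_force: [0.2, 0.2, -0.2]
opening: 0.0401
```

```bash
python3 w.py .652 .0115 .055 .006;python3 d.py 0.652,0.0115,0.08,206
```

```text
[339. 172.] 1772 [652.9  11.4] [80.4 14. ] 25.4 [0.0144 0.0158]
t 26.78 p [0.6648 0.0048 0.1372] rpy [-178.1    1.7 -155.3] F [ 0.1  0.  -0.9] open 0.0402
0.652,0.0115,0.08,206 shift [0.0105 0.0133 0.0565] turn [-1.9  1.7 -1.3]
```

Request:
{"fn": "apply_moves", "kwargs": {
  "deltas": [0.008, 0.011, 0.012, -1.9, 1.7, -0.7, 0.04, 0, 0, 0.022, 0, 0, 0, 0.04, 0, 0, 0.022, 0, 0, 0, 0.04, 0, 0, 0.022, 0, 0, 0, 0.04, 0, 0, 0.01, 0, 0, 0, 0.04]
}}

```text
time_s: 27.2
position: [0.6545, 0.0125, 0.0496]
tool_rot: [3.139, 0.003, -2.71]
contact_force: [-0.7, -0.1, -0.6]
opening: 0.0399
```

```bash
python3 w.py .652 .0115 .055 .006;python3 d.py 0.653,0.0114,0.0135,205.4
```

```text
[318. 231.] 3454 [653.4  11.6] [81.2 13.9] 25.1 [0.0145 0.0158]
t 27.25 p [0.6532 0.0126 0.0477] rpy [ 179.7    0.  -155.3] F [-1.2 -0.3 -2.1] open 0.0401
0.653,0.0114,0.0135,205.4 shift [ 0.0007 -0.0011  0.0342] turn [ 0.3  0.  -0.7]
```

Request:
{"fn": "apply_moves", "kwargs": {
  "deltas": [0.0005, -0.001, 0.014, 0.3, 0, 0, 0.04, 0, 0, 0.012, 0, 0, 0, 0.04, 0, 0, 0.006, 0, 0, 0, 0.04, 0, 0, 0.001, 0, 0, 0, 0.04]
}}

```text
time_s: 27.58
position: [0.652, 0.012, 0.0128]
tool_rot: [3.139, -0.003, -2.713]
contact_force: [0.1, -0.3, -0.7]
opening: 0.0401
```

```bash
python3 d.py 0.653,0.0114,0.0135,205.2
```

```text
t 27.58 p [0.652  0.012  0.0128] rpy [ 179.9   -0.2 -155.5] F [ 0.1 -0.3 -0.7] open 0.0401
0.653,0.0114,0.0135,205.2 shift [-0.0007 -0.0009 -0.0007] turn [ 0.1 -0.2 -0.7]
```

Request:
{"fn": "apply_moves", "kwargs": {
  "deltas": [0, -0.001, -0.0015, 0, 0, 0, 0.03, 0, 0, 0, 0, 0, 0, 0.01, 0, 0, 0, 0, 0, 0, 0.01, 0, 0, 0, 0, 0, 0, 0.01, 0, 0, 0, 0, 0, 0, 0.01]
}}

```text
time_s: 28.0
position: [0.6546, 0.0108, 0.018]
tool_rot: [3.141, 0.001, -2.714]
contact_force: [0.7, -0.8, -0.1]
opening: 0.0129
```

Request:
{"fn": "apply_moves", "kwargs": {
  "deltas": [0, 0, 0, 0, 0, 0, 0.01, 0, 0, -0.012, 0, 0, 0, 0.01, 0, 0, -0.025, 0, 0, 0, 0.01, 0, 0, -0.03, 0, 0, 0, 0.01, 0, 0, -0.025, 0, 0, 0, 0.01]
}}

```text
time_s: 28.42
position: [0.6493, 0.0112, 0.1075]
tool_rot: [3.134, -0.011, -2.714]
contact_force: [1.3, -0.6, -0.2]
opening: 0.0127
```

```bash
python3 w.py .653 .0115 .055 .006 w9.png;python3 d.py 0.590,-0.331,0.1,205.2
```

```text
t 28.47 p [0.6527 0.0109 0.1144] rpy [ 1.798e+02 -1.000e-01 -1.555e+02] F [ 2.  -0.7  4.1] open 0.0128
0.590,-0.331,0.1,205.2 shift [ 0.1988 -0.2852  0.0141] turn [ 0.2 -0.1 -0.7]
```

View pics/w9.png

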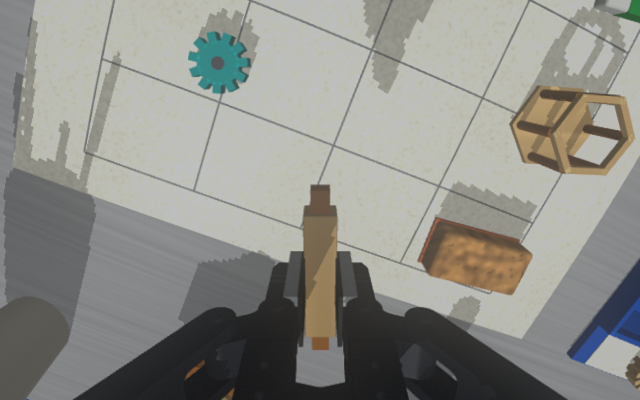

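The post is held level at (320,270). Carrying it to the posts bin.

Request:
{"fn": "apply_moves", "kwargs": {
  "deltas": [0.0227, -0.0328, 0, 0, 0, 0, 0.01, 0.0227, -0.0328, 0, 0, 0, 0, 0.01, 0.0227, -0.0328, 0, 0, 0, 0, 0.01, 0.0227, -0.0328, 0, 0, 0, 0, 0.01, 0.0227, -0.0328, 0, 0, 0, 0, 0.01]
}}

```text
time_s: 28.88
position: [0.6254, -0.1822, 0.1266]
tool_rot: [-3.135, 0.017, -2.695]
contact_force: [0.4, 0.7, -0.9]
opening: 0.0126
```

Request:
{"fn": "apply_moves", "kwargs": {
  "deltas": [0.0227, -0.0328, 0, 0, 0, 0, 0.01, 0.0227, -0.0328, 0, 0, 0, 0, 0.01, 0.0227, -0.0328, 0, 0, 0, 0, 0.01, 0.015, -0.022, 0, 0, 0, 0, 0.01, 0, 0, 0, 0, 0, 0, 0.01]
}}

```text
time_s: 29.3
position: [0.5994, -0.3427, 0.1319]
tool_rot: [-3.124, 0.02, -2.703]
contact_force: [-0.6, 0.5, -0.0]
opening: 0.0129
```

```bash
python3 d.py 0.590,-0.331,0.05,205.2
```

```text
t 29.3 p [ 0.5994 -0.3427  0.1319] rpy [-179.     1.1 -154.9] F [-0.6  0.5 -0. ] open 0.0129
0.590,-0.331,0.05,205.2 shift [0.0051 0.016  0.0816] turn [-1.   1.1 -0.1]
```

Request:
{"fn": "apply_moves", "kwargs": {
  "deltas": [0.0036, 0.0145, 0.012, -1, 1.1, 0, 0.01, 0, 0, 0.022, 0, 0, 0, 0.01, 0, 0, 0.022, 0, 0, 0, 0.01, 0, 0, 0.02, 0, 0, 0, 0.01, 0, 0, 0.006, 0, 0, 0, 0.01]
}}

```text
time_s: 29.72
position: [0.5932, -0.3368, 0.0561]
tool_rot: [-3.13, 0.008, -2.71]
contact_force: [-0.1, 0.2, -1.6]
opening: 0.0127
```

```bash
python3 d.py 0.590,-0.331,0.023,205.2
```

```text
t 29.72 p [ 0.5932 -0.3368  0.0561] rpy [-179.3    0.5 -155.3] F [-0.1  0.2 -1.6] open 0.0127
0.590,-0.331,0.023,205.2 shift [0.0007 0.007  0.033 ] turn [-0.7  0.5 -0.5]
```

Request:
{"fn": "apply_moves", "kwargs": {
  "deltas": [0.0005, 0.0065, 0.014, -0.7, 0.5, 0, 0.01, 0, 0, 0.012, 0, 0, 0, 0.01, 0, 0, 0.006, 0, 0, 0, 0.01, 0, 0, 0.001, 0, 0, 0, 0.01]
}}

```text
time_s: 30.05
position: [0.5904, -0.3289, 0.0214]
tool_rot: [3.14, -0.001, -2.708]
contact_force: [-0.3, -0.1, -0.8]
opening: 0.0129
```

Request:
{"fn": "apply_moves", "kwargs": {
  "deltas": [0, 0, 0.0013, 0, 0, 0, 0.01]
}}

```text
time_s: 30.13
position: [0.5907, -0.3287, 0.0202]
tool_rot: [3.14, -0.001, -2.708]
contact_force: [-0.3, -1.4, 0.2]
opening: 0.0126
```

```bash
python3 d.py 0.590,-0.331,0.02,205.2
```

```text
t 30.13 p [ 0.5907 -0.3287  0.0202] rpy [ 179.9   -0.  -155.2] F [-0.3 -1.4  0.2] open 0.0126
0.590,-0.331,0.02,205.2 shift [ 0.0016 -0.0018  0.0002] turn [ 0.1 -0.  -0.4]
```

Request:
{"fn": "apply_moves", "kwargs": {
  "deltas": [0, 0, 0.0013, 0, 0, 0, 0.01]
}}

```text
time_s: 30.22
position: [0.5909, -0.3287, 0.0192]
tool_rot: [3.14, -0.001, -2.708]
contact_force: [-1.0, 0.6, 6.2]
opening: 0.0126
```

Request:
{"fn": "apply_moves", "kwargs": {
  "deltas": [0, 0, 0.0013, 0, 0, 0, 0.01]
}}

```text
time_s: 30.3
position: [0.5912, -0.3289, 0.0192]
tool_rot: [3.141, -0.0, -2.708]
contact_force: [-2.2, 1.1, 5.9]
opening: 0.0129
```

Contact; releasing and backing off for a final look.

Request:
{"fn": "apply_moves", "kwargs": {
  "deltas": [0, 0, 0, 0, 0, 0, 0.03, 0, 0, 0, 0, 0, 0, 0.03, 0, 0, -0.008, 0, 0, 0, 0.03, 0, 0, -0.03, 0, 0, 0, 0.03, 0, 0, -0.04, 0, 0, 0, 0.03]
}}

```text
time_s: 30.72
position: [0.5865, -0.326, 0.09]
tool_rot: [3.127, -0.008, -2.708]
contact_force: [0.8, -0.7, -0.2]
opening: 0.0301
```

Request:
{"fn": "apply_moves", "kwargs": {
  "deltas": [0, 0, -0.035, 0, 0, 0, 0.03, 0.03, 0, -0.02, 0, 0, 0, 0.03, 0.039, 0, 0, 0, 0, 0, 0.03, 0.039, 0, 0, 0, 0, 0, 0.03, 0.039, 0, 0, 0, 0, 0, 0.03]
}}

```text
time_s: 31.13
position: [0.4631, -0.3911, 0.1645]
tool_rot: [-3.131, 0.007, -2.695]
contact_force: [-1.2, -0.8, -0.9]
opening: 0.03
```

Request:
{"fn": "apply_moves", "kwargs": {
  "deltas": [0.039, 0, -0.02, 0, 0, 0, 0.03, 0.039, 0, -0.02, 0, 0, 0, 0.03, 0.03, 0, -0.01, 0, 0, 0, 0.03, 0, 0, 0, 0, 0, 0, 0.03, 0, 0, 0, 0, 0, 0, 0.03]
}}

```text
time_s: 31.55
position: [0.36, -0.4405, 0.2188]
tool_rot: [-3.121, 0.004, -2.704]
contact_force: [0.2, -0.4, -0.6]
opening: 0.0298
```

```bash
python3 d.py
python3 - <<'E'
from h import *
c=camera("top"); W=cloud(c); im=c["image"]; save(cv2.resize(im[70:240,140:500],None,fx=2.2,fy=2.2,interpolation=cv2.INTER_CUBIC),"end.png")
h=cv2.cvtColor(im,cv2.COLOR_RGB2HSV); wood=(h[...,0]<30)&(h[...,1]>60)
for n,(x,y) in dict(gears=(.589,.341),panels=(.405,.34),posts=(.59,-.331),stairs=(.398,-.3275),pavilion=(.534,.13)).items():
    m=(wood&(abs(W[...,0]-x)<.056)&(abs(W[...,1]-y)<.068)&(W[...,2]>.008)).astype(np.uint8)
    k,l,s,ce=cv2.connectedComponentsWithStats(m)
    for i in range(1,k):
        if s[i,4]>30:
            P=W[l==i]; r=cv2.minAreaRect(P[:,:2].astype(np.float32)*1000); print(n,np.round(r[0],1),np.round(r[1],1),np.percentile(P[:,2],[50,95]).round(4))
W0=np.load("top0.npz")["W"]; sl=np.s_[130:165,250:288]; print("pavilion z diff px",(abs(W[sl][...,2]-W0[sl][...,2])>.01).sum())
E
```

```text
t 31.55 p [ 0.36   -0.4405  0.2188] rpy [-178.8    0.2 -154.9] F [ 0.2 -0.4 -0.6] open 0.0298
gears [588.4 304.1] [54.5 52.9] [0.0151 0.0182]
gears [589.1 371.4] [33.9 34.1] [0.0149 0.0177]
panels [405.  336.9] [35.3 55.1] [0.0125 0.015 ]
posts [ 590.7 -330.5] [79.5 15.8] [0.0174 0.0209]
stairs [ 400.7 -326.8] [30.7 45. ] [0.0239 0.0355]
pavilion [534.  130.7] [46.1 48.8] [0.0432 0.0462]
pavilion z diff px 0
```

View pics/end.png

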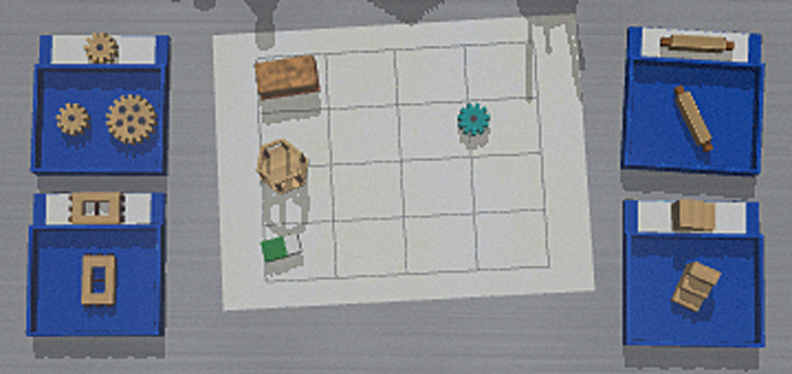

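The final view shows all five parts lying free in the right bins. The pavilion, turquoise pinion and brown block are where they were. Handing in.

```bash
python3 -c "
from bench import order; print(order.close_job())"
```

```text
the job is handed in; nothing more can be done
None
```

All five parts are in their matching bins: gear and pinion, panel, steps and post, moved in that order. Each was lowered until the floor was felt (3–16 N) before the fingers opened. I handed in at about 32 s of the 122 s allowed.

- **Parts:** The last top view and depth check show every part inside its bin, clear of the walls and of each other. Their top heights match parts lying flat on the floor, with the steps upright.
- **Left alone:** The pavilion shows no change against the first picture. The turquoise pinion, the brown block and the white bin were not touched.
- **Disagreement:** The top and wrist cameras differed by about 3–4 mm in y throughout. I used the wrist values near the parts and nothing failed because of it.

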